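# Open the canister towards the scale and centre the cup for weighing

## Task

Get ready to weigh out some dry goods: stand the small steel cup upright in the middle of the kitchen scale's round pan, with no edge overhanging, and turn the canister's cap by its wooden bar until its opening fully uncovers the pour hole just behind the pouring lip on the scale's side. Leave the spice tin and the star cutter where they are.

Things in the scene. Friction and masses are not known exactly. Their poses are not given: they have to be found in the camera images.
- canister: White round ceramic canister, 124 mm across, fixed. Origin: centre of its underside; z up; its front is its own -x, its left (seen from the robot) its +y. Two pouring lips stick out at 50 to 82 mm height, 90 mm from the axis, 0.95 rad left and right of the front; inside each, under the cap, is a pour hole (28 to 50 mm from the axis). The scale stands on its left or right.
- cap (a joint): Turn of the cap, rad: 0 = opening at the canister's front (both holes covered), +0.95 = exactly over the left pour hole (clockwise from above), -0.95 = over the right one. Stops at -1.5 and 1.5; starts within 0.35 of 0. Light friction (0.08 N m), stays where left. The opening reaches 0.42 rad either side of its middle, a hole 0.25: fully uncovered within 0.17 of exact.
- cap_bar (a point): On the canister's axis, 109 mm above the worktop, in the middle of the upright wooden bar on the 130 mm steel cap. The bar is 86 mm long, 16 mm thick, from 93 mm (cap's top face) to 125 mm above the worktop, along this point's y. The point's -x points to the cap's opening: grip the bar across x.
- cap_opening (a point): Middle of the one wedge-shaped opening in the cap, 39 mm from the axis, at the cap's top face (93 mm above the worktop); turns with the cap.
- outlet_left (a point): Middle of the left pour hole in the canister's deck, 39 mm from the axis, 79 mm above the worktop.
- outlet_right (a point): Middle of the right pour hole in the canister's deck, 39 mm from the axis, 79 mm above the worktop.
- scale_pan (a point): Centre of the top face of the scale's round steel pan (90 mm across, flat, 34 mm above the worktop). The scale's white body below it is 140 x 110 mm, top 22 mm above the worktop, fixed; the pan does not move.
- cup: Small open steel cup, loose, 75 mm high, about 0.12 kg, 60 mm across at the rim tapering to 48 mm at the foot, wall 3 mm. Origin: centre of its underside; z up. It starts upright on the worktop on the other side of the canister from the scale. Can be gripped across its outside just below the rim.
- spice_tin: Round tin, 46 mm across, 48 mm high, loose, to be left alone. Origin: centre of its underside.
- cutter_star: Tin star-shaped cookie cutter, 56 mm across, 22 mm high, loose, to be left alone. Origin: centre of its underside.
Mind the look-alikes: they are no part of the job. Of the things like the cup, leave any that is orange; of the rest the smaller one is meant.

How it is judged:
By the outcome, as a careful person would: the job done as asked, in the order asked, and still so for the second after the job is handed in, with the robot touching nothing.
It also fails if it takes over 56 s, if anything falls off the work surface, if the arm or the gripper's body presses on something with over 40 N, if the wrist force passes 120 N, or if a joint passes its speed limit or range.

## Robot

A 6-joint arm with a two-finger parallel gripper is mounted at the origin on a cart in front of the work surface, level with it; the furniture and walls round the work are solid. World frame = base frame: x ahead of the robot, y to its left, z up, the work surface at z = 0. Lengths are in m, angles in rad, forces in N, time in s.
With the tool pointing down it reaches from about 0.3 to 0.825 m from the base axis. Payload 5.4 kg.
Tool frame: the origin (TCP) lies at the very end of the fingers, on their centre line; the grasp point (between the pads) lies 19 mm behind it; z points along the fingers, y is the line along which they close (so a half turn about z gives the same grasp; the last joint's range is limited). The gripper opens to 92 mm and grips with 3 to 60 N. Pads are 20 mm wide; open, the fingers measure 128 mm over their backs; the gripper's body (75 mm by 189 mm) begins 69 mm behind the grasp point.
Start: joints at [1.138, 0.158, 1.597, -0, 1.386, -0.21], TCP at [0.127, 0.561, 0.215] pointing down, gripper open.
Joint ranges: [-2.91, 2.91], [-0.94, 2.29], [0.18, 2.7], [-1.29, 4.43], [0.17, 2.64], [-3, 3]. Speed limits (rad/s): [2.57, 2.57, 3.14, 3.14, 3.14, 3.14].

## Interface

Orientations are given as a rotation vector (axis times angle).
In Python, from workcell import bot gives the robot as it stands. Calls block until the motion is done:
- bot.goto(position, orientation): joint-space move of the TCP to a pose.
- bot.line_to(position, rot=None, max_speed=0.15): straight line of the TCP; rot=None keeps the orientation; max_speed is the mean speed in m/s.
- bot.set_joints(angles): joint-space move.
- bot.set_gripper(opening, newtons=None): opening from 0.0 (shut) to 1.0 (fully open); newtons is the grip in N (None keeps the last); returns when the fingers have stopped.
- bot.hold(seconds).
- bot.inverse_kinematics(position, orientation): joint angles nearest the present ones, or None.
- bot.read_camera(name): name is "side" or "top" or "wrist"; returns a dict with "pixels" (400x640x3 uint8, blue, green, red), "fx", "fy", "cx", "cy" (pixels), "R" (3x3) and "t" (3): a world point X has camera coordinates R X + t. Camera axes: x right, y down, z forward; pixel columns grow to the right and rows downward; lengths in m; the calibration is good to about 2 mm. The wrist camera is an equidistant fisheye: a pixel r from the principal point sees the ray r / f radians off the axis. A picture is of the moment at which its call begins. There is no depth.
A pose or a line that the arm cannot do raises bot.MotionError and nothing moves.
- bot.job_done(): hands the job in; it is judged then, once.
Readings, each from a call of its own:
- bot.current_clock(): time.
- bot.current_joints(): joint angles.
- bot.current_joint_vel(): joint speeds.
- bot.current_effort(): joint torques, N m.
- bot.current_ee_pos(): TCP position.
- bot.current_tool_rot(): TCP orientation.
- bot.current_contact_force(): force on the tool from outside, world axes, zero at the start.
- bot.current_ft_torque(): the same for the moment, N m.
- bot.current_opening(): opening from 0.0 (shut) to 1.0 (fully open).
- bot.current_grip_force(): force on a finger pad.
Only numpy, scipy, OpenCV 4.12 (cv2) and the standard library are available. Lean on these libraries where they do the work, as an engineer would, in place of code of your own. Each camera call takes 0.05 s, during which the arm holds its last target. There are 200 camera calls.

## Working session

There is one attempt and no reset: what is moved stays moved. The work goes in short steps, each a Python script; the robot and the scene stay as the last script left them, time stands still between calls to the robot, and variables do not carry over. Pictures are saved under pics/ and viewed, at most 10 in all, crops included, and the job is handed in when it is done.

```bash
mkdir -p pics; ls
python3 - <<'E'
from workcell import bot
import cv2,pickle
d={n:bot.read_camera(n) for n in("side","top","wrist")}
pickle.dump(d,open('cams0.pkl','wb'))
for n in d:
    cv2.imwrite(f'pics/{n}0.png',d[n]['pixels']); print(n,[d[n][k] for k in('fx','fy','cx','cy')],d[n]['R'],d[n]['t'])
print(bot.current_clock(),bot.current_tool_rot())
E
```

```text
pics
side [388.5081868423622, 388.5081868423622, 318.63857913027454, 199.89887951815786] [[-0.99648681  0.08293647 -0.01164423]
 [ 0.05980313  0.60731262 -0.79220892]
 [-0.05863132 -0.7901221  -0.61013887]] [ 0.4597337  -0.08742895  1.18086327]
top [489.36332115816623, 489.36332115816623, 318.6573364559573, 205.20567970690743] [[-0.01586131 -0.99987034 -0.00277784]
 [-0.99815141  0.01599694 -0.05863321]
 [ 0.05867004  0.00184271 -0.99827573]] [0.2340433  0.46302908 1.07472154]
wrist [309.70691628693146, 309.70691628693146, 320.66172420349676, 204.96824778757752] [[ 0.22099195  0.97527482 -0.00125833]
 [ 0.94142023 -0.21298333  0.26146902]
 [ 0.25473615 -0.05896716 -0.96521105]] [-0.57305201 -0.02872352  0.38966823]
0.15 [-3.49178176e-01 -3.12165583e+00  2.19525071e-03]
```

View pics/top0.png

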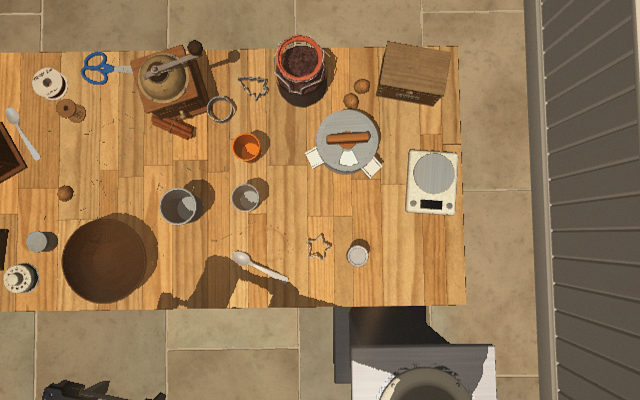

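View pics/side0.png

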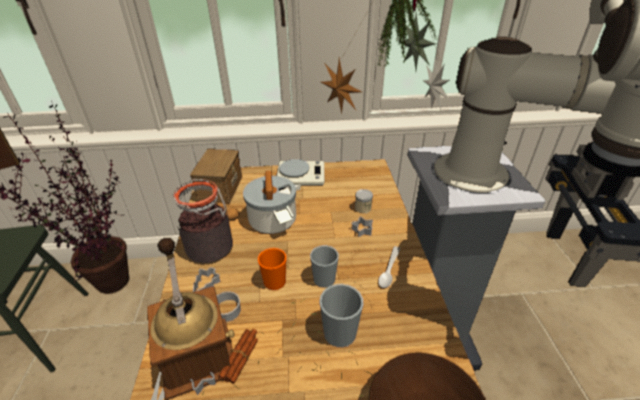

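The top view shows the canister at (348,140) with the scale on its right at (433,182). The cup-like things are the orange cup (246,147), the small grey cup (246,197) and the large grey cup (180,205). The orange one is excluded and the smaller of the other two is meant, so the cup is the one at (246,197). The spice tin is at (357,256) and the star at (319,245). I'll confirm in a crop.

Run:
```python
import cv2,pickle
d=pickle.load(open('cams0.pkl','rb'))
c=d['top']['pixels'][95:225,150:470]
cv2.imwrite('pics/crop_top.png',cv2.resize(c,None,fx=2.5,fy=2.5,interpolation=cv2.INTER_CUBIC))
```

```text
(no output)
```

View pics/crop_top.png

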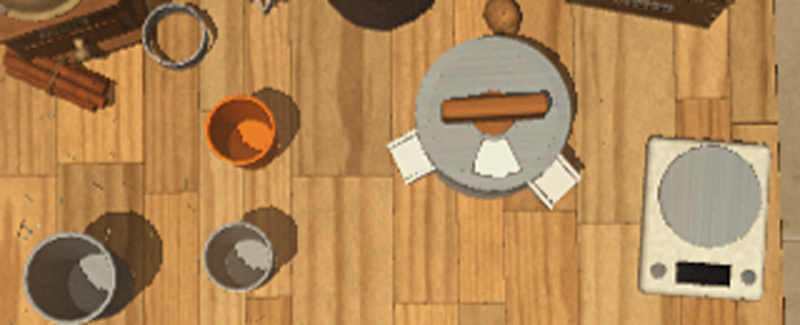

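The crop confirms it: the small grey cup, not orange and smaller than the other grey one, is at top-view pixel (246,197). The cap's opening faces the front, and the right lip is on the scale's side. Next I'll take rough positions from the top view.

```bash
cat > h.py <<'E'
import numpy as np, cv2, pickle
def ray(c,uv,fish=False):
    x=(uv[0]-c['cx'])/c['fx']; y=(uv[1]-c['cy'])/c['fy']
    if fish:
        r=np.hypot(x,y); s=np.sin(r)/r if r>1e-9 else 1
        v=np.array([x*s,y*s,np.cos(r)])
    else: v=np.array([x,y,1.])
    R=np.array(c['R']); d=R.T@v
    return -R.T@np.array(c['t']), d/np.linalg.norm(d)
def plane(c,uv,z,fish=False):
    o,d=ray(c,uv,fish); return o+d*(z-o[2])/d[2]
def proj(c,X,fish=False):
    v=np.array(c['R'])@np.asarray(X,float)+np.array(c['t'])
    if fish:
        n=np.hypot(v[0],v[1]); th=np.arctan2(n,v[2]); p=v[:2]/max(n,1e-12)*th
    else: p=v[:2]/v[2]
    return np.array([p[0]*c['fx']+c['cx'],p[1]*c['fy']+c['cy']])
def tri(rays):
    A=np.zeros((3,3));b=np.zeros(3)
    for o,d in rays:
        P=np.eye(3)-np.outer(d,d); A+=P; b+=P@o
    X=np.linalg.solve(A,b)
    return X,[float(np.linalg.norm((np.eye(3)-np.outer(d,d))@(X-o))) for o,d in rays]
def hsv(c): return cv2.cvtColor(c['pixels'],cv2.COLOR_BGR2HSV).astype(int)
def blob(m,box,near=None):
    """contour of the biggest blob (or that nearest `near`) in box (u0,v0,u1,v1)"""
    k=np.zeros(m.shape,np.uint8); u0,v0,u1,v1=box
    k[v0:v1,u0:u1]=m[v0:v1,u0:u1]
    cs=[c for c in cv2.findContours(k,cv2.RETR_EXTERNAL,cv2.CHAIN_APPROX_NONE)[0] if len(c)>10]
    if near is None: return max(cs,key=cv2.contourArea)[:,0,:].astype(float)
    return min(cs,key=lambda c:np.linalg.norm(c[:,0].mean(0)-near))[:,0,:].astype(float)
def circ(P):
    A=np.c_[2*P[:,:2],np.ones(len(P))]; s=np.linalg.lstsq(A,(P[:,:2]**2).sum(1),rcond=None)[0]
    return s[:2],np.sqrt(s[2]+s[0]**2+s[1]**2)
E
python3 - <<'E'
from h import *
c=pickle.load(open('cams0.pkl','rb'))['top']; H=hsv(c); S,V,h=H[...,1],H[...,2],H[...,0]
def cc(m,box,z):
    k=blob(m.astype(np.uint8),box); k=cv2.convexHull(k.astype(np.float32))[:,0]
    P=np.array([plane(c,p,z) for p in k]); return circ(P)
print('S at cup,cap,lip,pan,body,wood',[tuple(H[v,u]) for u,v in((240,190),(330,130),(313,157),(433,170),(412,165),(290,180))])
print('cup',cc(S<70,(225,177,262,215),.075))
print('big',cc(S<70,(155,182,204,227),.1))
print('cap',cc(S<60,(312,105,385,170),.093))
g=(S<45)&(V<185)
print('pan',cc(g,(410,150,460,197),.034))
k=blob(((h<14)&(S>120)).astype(np.uint8),(320,128,376,152));r=cv2.minAreaRect(k.astype(np.float32));print('bar',r)
P=np.array([plane(c,p,.125) for p in cv2.boxPoints(r)]);print(P.round(4))
w=((S<45)&(V>200)).astype(np.uint8)
for b in((300,140,332,172),(358,145,392,182),(336,147,360,170)):
    k=blob(w,b); print('white',b,cv2.minAreaRect(k.astype(np.float32)),plane(c,k.mean(0),.082),plane(c,k.mean(0),.093))
E
```

```text
S at cup,cap,lip,pan,body,wood [(np.int64(16), np.int64(98), np.int64(104)), (np.int64(23), np.int64(32), np.int64(168)), (np.int64(26), np.int64(29), np.int64(237)), (np.int64(25), np.int64(26), np.int64(166)), (np.int64(23), np.int64(51), np.int64(232)), (np.int64(16), np.int64(144), np.int64(199))]
cup (array([0.48195019, 0.38150762]), np.float64(0.029122792905944845))
big (array([0.46469827, 0.51546676]), np.float64(0.038057498080568165))
cap (array([0.58299162, 0.16485792]), np.float64(0.07461860048866961))
pan (array([ 0.53212596, -0.02687402]), np.float64(0.0439821180415756))
bar ((347.5, 140.0), (16.0, 41.0), 90.0)
[[0.6076 0.2073 0.125 ]
 [0.6063 0.1247 0.125 ]
 [0.5738 0.1254 0.125 ]
 [0.5751 0.2078 0.125 ]]
white (300, 140, 332, 172) ((313.800048828125, 157.1000213623047), (16.994115829467773, 12.074767112731934), 63.43495178222656) [0.56486659 0.23560571 0.082     ] [0.56311687 0.23548714 0.093     ]
white (358, 145, 392, 182) ((371.7500305175781, 167.25001525878906), (11.31370735168457, 12.020814895629883), 45.0) [0.54106666 0.11473548 0.082     ] [0.53957394 0.11592212 0.093     ]
white (336, 147, 360, 170) ((348.5, 158.0), (14.0, 17.0), 90.0) [0.56001507 0.16347672 0.082     ] [0.55831773 0.16413703 0.093     ]
```

Run:
```python
from workcell import bot
from h import *
rv=[0,np.pi,0]
D=[]
for p in([.45,.36,.27],[.47,.20,.27],[.50,.05,.27]):
    bot.goto(p,rv); bot.hold(.2); D.append(bot.read_camera('wrist')); print(bot.current_joints(),bot.current_clock())
pickle.dump(D,open('wr.pkl','wb'))
for i,d in enumerate(D): cv2.imwrite(f'pics/w{i}.png',d['pixels'])
```

```text
[ 4.66453379e-01  1.29852266e-01  1.51987114e+00  3.82704152e-05
  1.49210553e+00 -1.10553811e+00] 1.8333
[ 1.67722500e-01 -4.24123367e-02  1.69765776e+00  2.15180959e-04
  1.48645840e+00 -1.40515190e+00] 2.7667
[-1.38643075e-01 -6.57866900e-02  1.71995869e+00  2.52028978e-04
  1.48744228e+00 -1.71168118e+00] 3.675
```

View pics/w0.png

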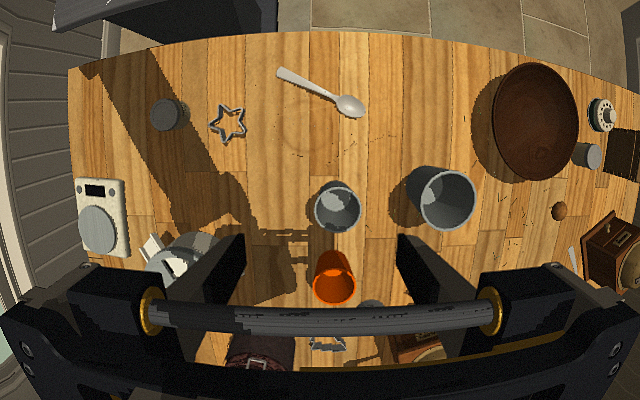

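View pics/w1.png

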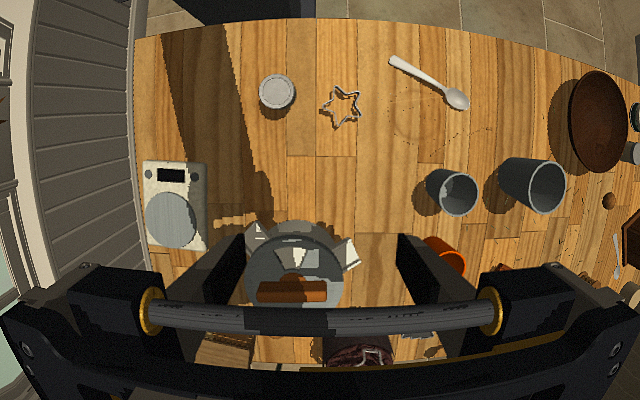

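View pics/w2.png

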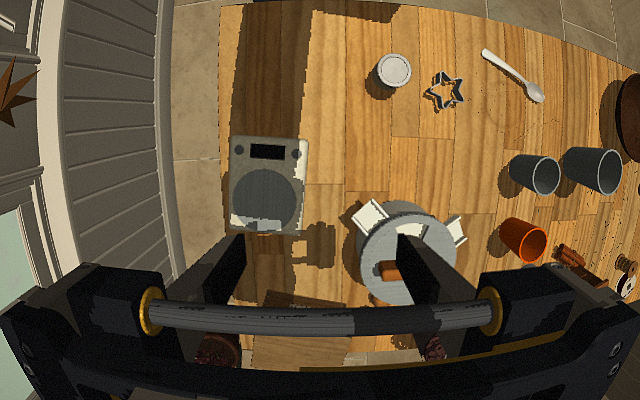

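The wrist views show the cup rim at w0 (338,210) and w1 (457,193), the cap at w1 (293,275) and the pan at w1 (170,220) and w2 (264,200). I'll fit the rim, pan and cap circles from several views and solve for the height where their centres agree.

Run:
```python
from h import *
from scipy.optimize import minimize_scalar
W=pickle.load(open('wr.pkl','rb')); T=pickle.load(open('cams0.pkl','rb'))['top']
def pts(c,m,box):
    k=blob(cv2.morphologyEx(m.astype(np.uint8),cv2.MORPH_OPEN,np.ones((3,3))),box)
    return cv2.convexHull(k.astype(np.float32))[:,0]
def fit(c,k,z,fish,far=True):
    P=np.array([plane(c,p,z,fish) for p in k]); 
    if far:
        o=ray(c,(c['cx'],c['cy']),fish)[0]; g=P[:,:2].mean(0)
        v=g-o[:2]; v/=np.linalg.norm(v); P=P[((P[:,:2]-g)@v)>-.004]
    return circ(P)
def solve(name,views,far,lo,hi,zn):
    f=lambda z: sum(((q-np.mean(Q,0))**2).sum() for Q in[[fit(c,k,z,w,far)[0] for c,k,w in views]] for q in Q)
    r=minimize_scalar(f,bounds=(lo,hi),method='bounded'); 
    for z in(r.x,zn):
        print(name,'z=%.4f'%z,[(fit(c,k,z,w,far)[0].round(4),fit(c,k,z,w,far)[1].round(4)) for c,k,w in views])
S=lambda c:hsv(c)[...,1]; V=lambda c:hsv(c)[...,2]
solve('cup',[(T,pts(T,S(T)<110,(225,180,262,212)),0),(W[0],pts(W[0],(S(W[0])<90),(300,170,365,240)),1),(W[1],pts(W[1],S(W[1])<90,(425,165,480,218)),1)],True,.03,.13,.075)
pm=lambda c:(S(c)<60)&(V(c)<190)&(V(c)>70)
solve('pan',[(T,pts(T,pm(T),(411,150,458,196)),0),(W[1],pts(W[1],pm(W[1]),(145,189,198,249)),1),(W[0],pts(W[0],pm(W[0]),(77,203,118,254)),1)],False,0,.08,.034)
# bar top: end edges in top & w1
bm=lambda c:(((hsv(c)[...,0]<14)&(S(c)>120)&(V(c)>60)))
kt=pts(T,bm(T),(322,128,374,146)); k1=pts(W[1],bm(W[1]),(250,274,332,310))
for c,k,w in((T,kt,0),(W[1],k1,1)):
    r=cv2.minAreaRect(k); print('bar px',r)
    P=np.array([plane(c,p,.125,w) for p in k])[:,:2]; q=cv2.minAreaRect((P*1e4).astype(np.float32)); print(np.array(q[0])/1e4,np.array(q[1])/1e4,q[2])
# cap edge front arc in w1,w2 and lips / opening
wm=lambda c:((S(c)<60)&(V(c)>195)).astype(np.uint8)
for c,w,bs in((T,0,[(300,140,332,172),(358,150,392,182),(336,147,360,168)]),(W[1],1,[(244,222,270,252),(340,235,360,275),(272,244,312,272)]),(W[2],1,[(350,195,388,235),(444,212,470,248)])):
    L=[]
    for b,z in zip(bs,(.082,.082,.079)):
        k=blob(wm(c),b); P=np.array([plane(c,p,z,w) for p in k],)[:,:2]; q=cv2.minAreaRect((P*1e4).astype(np.float32)); L.append(P.mean(0)); print('white',b,k.mean(0).round(0),np.array(q[0])/1e4,np.array(q[1]).round()/10,q[2])
    d=L[1]-L[0]; print('yaw from lips',np.arctan2(d[0],-d[1]))
```

```text
cup z=0.0719 [(array([0.4823, 0.3816]), np.float64(0.0298)), (array([0.4807, 0.3805]), np.float64(0.0298)), (array([0.481 , 0.3816]), np.float64(0.0295))]
cup z=0.0750 [(array([0.4821, 0.3811]), np.float64(0.0297)), (array([0.4798, 0.3803]), np.float64(0.0296)), (array([0.4803, 0.38  ]), np.float64(0.0293))]
pan z=0.0327 [(array([ 0.5321, -0.0268]), np.float64(0.0446)), (array([ 0.5303, -0.0281]), np.float64(0.0448)), (array([ 0.5298, -0.0278]), np.float64(0.0451))]
pan z=0.0340 [(array([ 0.532 , -0.0265]), np.float64(0.0446)), (array([ 0.5299, -0.0274]), np.float64(0.0447)), (array([ 0.5293, -0.0265]), np.float64(0.045))]Traceback (most recent call last):
  File "<stdin>", line 24, in <module>
  File "<stdin>", line 5, in pts
  File "h.py", line 30, in blob
    if near is None: return max(cs,key=cv2.contourArea)[:,0,:].astype(float)
                            ~~~^^^^^^^^^^^^^^^^^^^^^^^^
ValueError: max() iterable argument is empty
```

Cup centre (0.481, 0.381) with the rim at z≈0.073, and pan centre (0.5305, −0.027) with its top at z≈0.033. Both match the text. Next: the bar and the lips.

Run:
```python
from h import *
W=pickle.load(open('wr.pkl','rb')); T=pickle.load(open('cams0.pkl','rb'))['top']
S=lambda c:hsv(c)[...,1]; V=lambda c:hsv(c)[...,2]
print('barpx',[hsv(T)[v,u] for u,v in((340,138),(360,137))],[hsv(W[1])[v,u] for u,v in((270,288),(300,296),(316,288))])
bm=lambda c:((S(c)>95)).astype(np.uint8)
C=[]
for c,b,w in((T,(325,126,372,150),0),(W[1],(252,276,332,302),1)):
    k=blob(bm(c),b); r=cv2.minAreaRect(k.astype(np.float32)); print('bar px',r); C.append(r[0])
    P=np.array([plane(c,p,.125,w) for p in k])[:,:2]; q=cv2.minAreaRect((P*1e4).astype(np.float32)); print(np.array(q[0])/1e4,np.array(q[1])/1e4,q[2])
print('bar tri',tri([ray(T,C[0]),ray(W[1],C[1],True)]))
wm=lambda c:((S(c)<60)&(V(c)>185)).astype(np.uint8)
for c,w,bs in((T,0,[(300,140,332,172),(358,150,392,182),(336,147,360,168)]),(W[1],1,[(340,235,362,275),(244,222,270,252),(272,244,314,272)]),(W[2],1,[(444,212,470,248),(350,195,388,235)])):
    L=[]
    for b,z in zip(bs,(.082,.082,.079)):
        k=blob(wm(c),b); P=np.array([plane(c,p,z,w) for p in k])[:,:2]; q=cv2.minAreaRect((P*1e4).astype(np.float32)); L.append(P.mean(0)); print('white',k.mean(0).round(0),np.array(q[0])/1e4,np.array(q[1]).round()/10,q[2])
    d=L[1]-L[0]; print('yaw',np.arctan2(d[0],-d[1])) 
# cap circle from top: grey pixels incl. shadow at upper-left half
k=blob((S(T)<60).astype(np.uint8),(310,104,386,170)); P=np.array([plane(T,p,.093) for p in k])[:,:2]; P=P[P[:,0]>.59]; print('cap',circ(P))
```

```text
barpx [array([ 13, 181, 182]), array([ 13, 178, 183])] [array([ 12, 194,  50]), array([ 14, 196,  69]), array([ 12, 181,  76])]
bar px ((348.0, 139.5), (17.0, 42.0), 90.0)
[0.5917002  0.16526582] [0.08454639 0.03455032] 89.03434753417969
bar px ((291.0, 288.5), (25.0, 70.0), 90.0)
[0.5825397  0.16503212] [0.03493545 0.0841226 ] 1.4447505474090576
bar tri (array([0.59640092, 0.16360219, 0.10053279]), [0.00018417191407394559, 0.00018417191407387948])
white [314. 158.] [0.56350054 0.23485715] [37.6 26.3] 24.006938934326172
white [371. 168.] [0.5404625  0.11408036] [29.8 36.7] 38.94895553588867
white [348. 158.] [0.56145352 0.16344713] [31.4 36. ] 7.258624076843262
yaw -0.18961671806499777
white [350. 252.] [0.55311113 0.24024966] [34.5 15.3] 1.8575258255004883
white [257. 228.] [0.52141509 0.12269423] [9.2 5.1] 0.790136456489563
white [298. 255.] [0.56225957 0.17298062] [15.3 25.7] 88.28900909423828
yaw -0.263897872549683
white [456. 228.] [0.55444775 0.22983752] [27.4 23.1] 35.190834045410156
white [368. 218.] [0.5382894  0.10830299] [30.6 31.6] 44.11043167114258
yaw -0.1238734499497139
cap (array([0.5969118 , 0.16595531]), np.float64(0.06343731012171419))
```

Run:
```python
from workcell import bot
rv=[0,3.14159265,0]
cx,cy=.4808,.3812; px,py=.5305,-.0272
bot.set_gripper(1.0)
bot.goto([cx,cy,.16],rv); bot.line_to([cx,cy,.041],max_speed=.12)
print('pre',bot.current_contact_force())
bot.set_gripper(0,20); print(bot.current_opening()*92,bot.current_grip_force())
bot.line_to([cx,cy,.21],max_speed=.15); print(bot.current_opening()*92,bot.current_grip_force(),bot.current_contact_force())
bot.goto([px,py,.21],rv); bot.line_to([px,py,.085],max_speed=.12)
f0=bot.current_contact_force(); z=.080
while z>.070:
    bot.line_to([px,py,z],max_speed=.03); f=bot.current_contact_force()
    if f[2]-f0[2]>3: break
    z-=.001
print('z',z,f0,f,bot.current_clock())
bot.set_gripper(1.0)
print(bot.current_opening())
bot.line_to([px,py,.2],max_speed=.15)
print(bot.current_clock())
```

```text
pre [ 0.3748249  -0.84647898  0.42258474]
59.535177631856065 20.000075392308645
59.018005151905086 19.999840854434296 [-0.02029022  0.18454564 -1.49363842]
z 0.074 [ 0.06159514 -0.39304099 -1.9090588 ] [-1.38850407  0.43578199  6.51632255] 12.7583
1.002966795403466
14.3917
```

Run:
```python
from workcell import bot
from h import *
bot.goto([.45,.07,.27],[0,np.pi,0]); bot.hold(.2)
w=bot.read_camera('wrist'); t=bot.read_camera('top'); pickle.dump((w,t),open('after.pkl','wb'))
a=cv2.resize(w['pixels'][150:350,170:440],(648,480)); b=cv2.resize(t['pixels'][100:220,300:470],(800,565))
cv2.imwrite('pics/wa.png',a); cv2.imwrite('pics/ta.png',b)
print(bot.current_clock())
```

```text
15.325
```

View pics/wa.png

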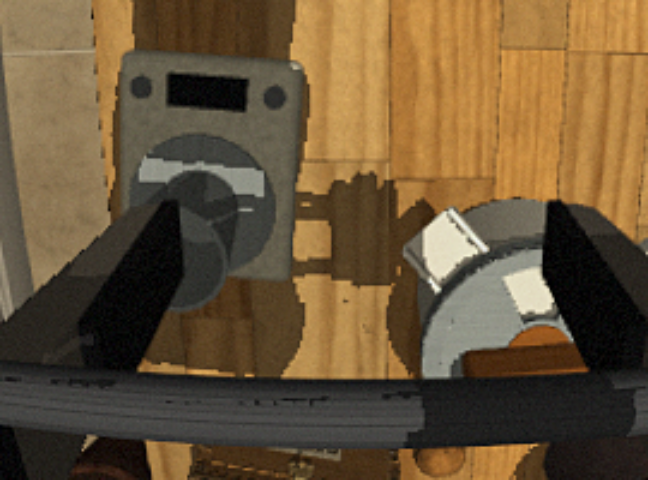

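The cup stands upright, with its foot about centred on the pan: crop foot (205,207), pan (204,206). The right lip and the opening are clearly visible. Now the cap.

Run:
```python
from workcell import bot
import numpy as np
from scipy.spatial.transform import Rotation as R
def rv(p): return (R.from_euler('z',p)*R.from_rotvec([0,np.pi,0])).as_rotvec()
ax=[.595,.165]
bot.goto([*ax,.22],rv(-1.53)); print(bot.current_joints().round(3) if hasattr(bot.current_joints(),'round') else bot.current_joints())
bot.line_to([*ax,.099],max_speed=.1); print(bot.current_contact_force())
bot.set_gripper(0,12); print('w',bot.current_opening()*92,bot.current_contact_force(),bot.current_ft_torque())
q0=np.array(bot.current_joints()); d=-.82+1.53
for s in np.linspace(0,1,9)[1:]:
    q=q0.copy(); q[5]-=d*s; bot.set_joints(q)
print(bot.current_contact_force(),bot.current_ft_torque(),bot.current_ee_pos(),bot.current_opening()*92)
bot.set_gripper(1.0); bot.line_to([*ax,.23],max_speed=.15)
bot.goto([.42,.2,.28],[0,np.pi,0]); bot.hold(.2)
import pickle,cv2
w=bot.read_camera('wrist'); t=bot.read_camera('top'); pickle.dump((w,t),open('after2.pkl','wb'))
b=cv2.resize(t['pixels'][100:220,300:470],(800,565),interpolation=cv2.INTER_CUBIC); a=cv2.resize(w['pixels'][180:330,130:400],(800,444))
cv2.imwrite('pics/w_cap.png',a); cv2.imwrite('pics/t_cap.png',b); print(bot.current_clock())
```

```text
[ 0.075  0.263  1.464 -0.     1.414  0.034]
[0.38562798 0.50595027 0.83801615]
w 15.740187619743535 [ 5.47737839  0.72605774 -4.47707915] [ 0.09235897 -0.79730913 -0.0316722 ]
[ 6.06309347  1.92218645 -4.02181811] [ 0.19674566 -0.74758537  0.03382181] [0.59708584 0.16524341 0.09910457] 16.10040262370343
24.6083
```

View pics/t_cap.png

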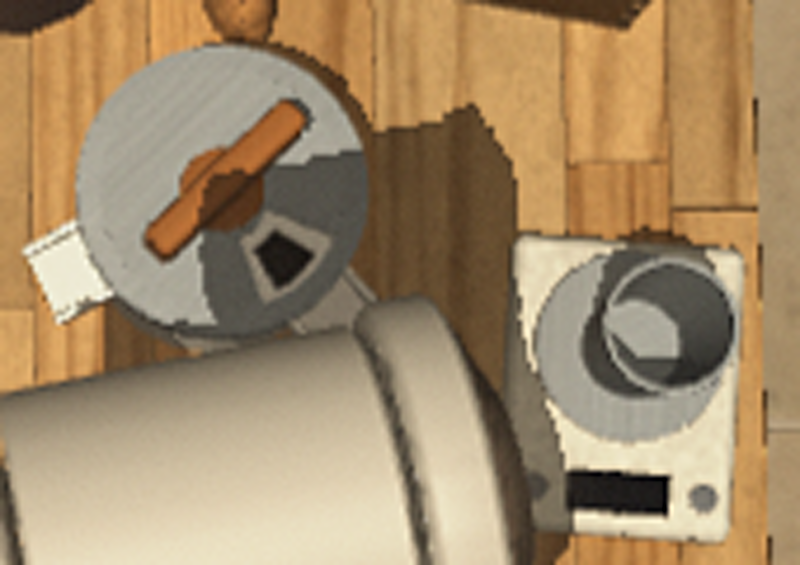

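View pics/w_cap.png

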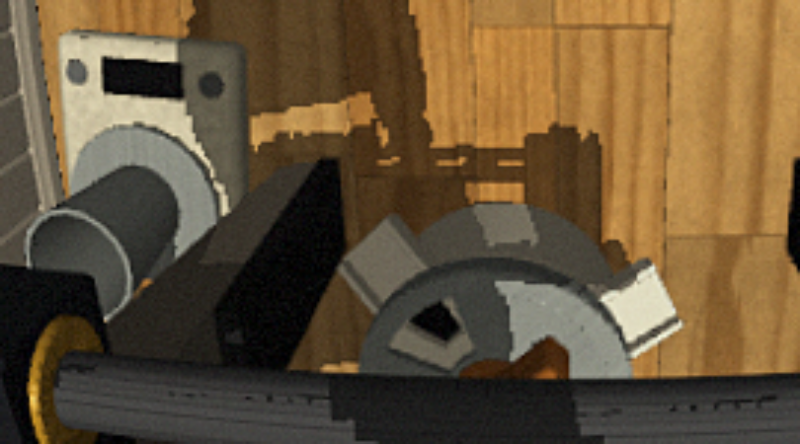

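The dark pour hole sits in the middle of the opening, at crop (285,260), with a margin all round. The cup is upright on the pan. A numeric check of the cup's centring and the hole's angle comes next.

Run:
```python
from h import *
w,t=pickle.load(open('after2.pkl','rb'))
# rim ellipse read from the crop: x 603..735, y 258..393 -> top px
s=800/170; u=np.array([(668+.5)/s+300,(325.5)/(565/120)+100])
print('rim centre',plane(t,u,.109),'pan .5305 -.0272')
H=hsv(t)
d=blob((H[...,2]<45).astype(np.uint8),(348,140,372,168)); D=plane(t,d.mean(0),.079)
m=(H[...,2]<200)&(H[...,1]<60)
print('hole',d.mean(0),D, 'ang',np.degrees(np.arctan2(D[1]-.165,D[0]-.596))%360)
o=np.array([[242,235],[275,210],[332,238],[275,305]])/s+[300,100]
print('open corners ang',[np.degrees(np.arctan2(*(plane(t,p,.093)[:2]-[.596,.165])[::-1]))%360 for p in o])
dp=np.array([[262,232],[314,256],[278,291],[255,268]])/s+[300,100]
print('hole corners ang',[np.degrees(np.arctan2(*(plane(t,p,.079)[:2]-[.596,.165])[::-1]))%360 for p in dp])
```

```text
rim centre [ 0.53069449 -0.02608537  0.109     ] pan .5305 -.0272
hole [359.52 154.48] [0.56837942 0.13886492 0.079     ] ang 223.4170780407877
open corners ang [np.float64(202.56475910286028), np.float64(248.26785750181318), np.float64(245.29013443576713), np.float64(203.41372569312884)]
hole corners ang [np.float64(227.91591996008728), np.float64(236.14517316494067), np.float64(209.94243130429555), np.float64(204.3926340049561)]
```

The cup is within about 1 mm of the pan centre. The hole is at 223.4° and the opening's middle at about 225°, well inside the ±9.7° tolerance. Handing in.

```bash
python3 -c "
from workcell import bot
print(bot.job_done(),bot.current_clock())"
```

```text
the job is handed in; nothing more can be done
the job is handed in; nothing more can be done
```

The job is handed in: the small steel cup stands upright within about 1 mm of the pan's centre, and the cap's opening is within about 2° of the right pour hole on the scale's side, leaving it fully uncovered; the spice tin and star cutter were not touched.

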